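# Breakaway check of lamp caps

### The job

Check how tightly the screw caps sit on the three lamps: twist each cap anticlockwise, without going past a quarter turn in its lamp, until it has clearly slipped a little, and let it spring back. One of the three gives far more easily than the others; only after trying all three, flag it by pulling its station's reject slide all the way out to its stop. Leave the other two slides in, and leave the rest of the bench as it is.

Things in the scene. Friction and masses are not known exactly. Their poses are not given: they have to be found in the camera images.
- station_a: Test station, fixed to the bench: dark steel base plate 230 x 100 x 12 mm. Origin on the bench under the lamp's turning axis; x runs along the plate from the slide to the lamp, z up. The plate reaches from x = -175 to +55 mm. On it, at the origin, stands a turntable with a white finned lamp housing (75 mm across) and, on top, its screw cap; at the -x end is the reject slide. The three stations look alike and stand in any order.
- cap_a_grip (a point): Centre of the screw cap's raised oblong grey grip, on the turning axis, 82 mm above the bench. The grip is 70 mm long along its x, 40 mm wide along its y between two flat sides (flat over the middle 30 mm; the ends are round), 34 mm high (from 65 to 99 mm above the bench, standing on the cap's black disc, 74 mm across). x, y turn with the cap, z up.
- cap_a (a joint): Turn of the cap in its lamp housing, rad; 0 at the start, grows anticlockwise seen from above (unscrewing), cannot go below 0. It stays where it is left. It slips in the housing only when the twist passes its breakaway torque: about 0.45 N m for a tight cap, about 0.1 N m for a loose one. Exactly one of the three is loose.
- nest_a (a joint): Wind-up of the sprung turntable under the lamp, rad, anticlockwise positive; spring 0.9 N m per rad, springs back to 0 when let go. While a cap is twisted, turntable and housing turn along until the cap slips: at about 0.5 rad with a tight cap, about 0.11 rad with a loose one; a white pointer at the +x edge of the turntable shows it against white marks 0.2 rad apart.
- tab_a (a point): Point on the upright steel pull tab of the station's reject slide, 72 mm above the bench. The tab is 14 mm thick along x, 36 mm wide along y, its top 94 mm above the bench, this point being 22 mm below the top. x, y parallel to the station's; with the slide home it lies 105 mm to the station's -x side of the turning axis.
- slide_a (a joint): Travel of the reject slide, m: 0 fully in, 0.050 fully out at its stop; it moves along the station's -x (away from the lamp). Takes 3 N at first, 4.5 N at the stop (a light spring against a brake); stays where it is left. Starts within 4 mm of home.
- station_b: Test station, fixed to the bench: dark steel base plate 230 x 100 x 12 mm. Origin on the bench under the lamp's turning axis; x runs along the plate from the slide to the lamp, z up. The plate reaches from x = -175 to +55 mm. On it, at the origin, stands a turntable with a white finned lamp housing (75 mm across) and, on top, its screw cap; at the -x end is the reject slide. The three stations look alike and stand in any order.
- cap_b_grip (a point): Centre of the screw cap's raised oblong grey grip, on the turning axis, 82 mm above the bench. The grip is 70 mm long along its x, 40 mm wide along its y between two flat sides (flat over the middle 30 mm; the ends are round), 34 mm high (from 65 to 99 mm above the bench, standing on the cap's black disc, 74 mm across). x, y turn with the cap, z up.
- cap_b (a joint): Turn of the cap in its lamp housing, rad; 0 at the start, grows anticlockwise seen from above (unscrewing), cannot go below 0. It stays where it is left. It slips in the housing only when the twist passes its breakaway torque: about 0.45 N m for a tight cap, about 0.1 N m for a loose one. Exactly one of the three is loose.
- nest_b (a joint): Wind-up of the sprung turntable under the lamp, rad, anticlockwise positive; spring 0.9 N m per rad, springs back to 0 when let go. While a cap is twisted, turntable and housing turn along until the cap slips: at about 0.5 rad with a tight cap, about 0.11 rad with a loose one; a white pointer at the +x edge of the turntable shows it against white marks 0.2 rad apart.
- tab_b (a point): Point on the upright steel pull tab of the station's reject slide, 72 mm above the bench. The tab is 14 mm thick along x, 36 mm wide along y, its top 94 mm above the bench, this point being 22 mm below the top. x, y parallel to the station's; with the slide home it lies 105 mm to the station's -x side of the turning axis.
- slide_b (a joint): Travel of the reject slide, m: 0 fully in, 0.050 fully out at its stop; it moves along the station's -x (away from the lamp). Takes 3 N at first, 4.5 N at the stop (a light spring against a brake); stays where it is left. Starts within 4 mm of home.
- station_c: Test station, fixed to the bench: dark steel base plate 230 x 100 x 12 mm. Origin on the bench under the lamp's turning axis; x runs along the plate from the slide to the lamp, z up. The plate reaches from x = -175 to +55 mm. On it, at the origin, stands a turntable with a white finned lamp housing (75 mm across) and, on top, its screw cap; at the -x end is the reject slide. The three stations look alike and stand in any order.
- cap_c_grip (a point): Centre of the screw cap's raised oblong grey grip, on the turning axis, 82 mm above the bench. The grip is 70 mm long along its x, 40 mm wide along its y between two flat sides (flat over the middle 30 mm; the ends are round), 34 mm high (from 65 to 99 mm above the bench, standing on the cap's black disc, 74 mm across). x, y turn with the cap, z up.
- cap_c (a joint): Turn of the cap in its lamp housing, rad; 0 at the start, grows anticlockwise seen from above (unscrewing), cannot go below 0. It stays where it is left. It slips in the housing only when the twist passes its breakaway torque: about 0.45 N m for a tight cap, about 0.1 N m for a loose one. Exactly one of the three is loose.
- nest_c (a joint): Wind-up of the sprung turntable under the lamp, rad, anticlockwise positive; spring 0.9 N m per rad, springs back to 0 when let go. While a cap is twisted, turntable and housing turn along until the cap slips: at about 0.5 rad with a tight cap, about 0.11 rad with a loose one; a white pointer at the +x edge of the turntable shows it against white marks 0.2 rad apart.
- tab_c (a point): Point on the upright steel pull tab of the station's reject slide, 72 mm above the bench. The tab is 14 mm thick along x, 36 mm wide along y, its top 94 mm above the bench, this point being 22 mm below the top. x, y parallel to the station's; with the slide home it lies 105 mm to the station's -x side of the turning axis.
- slide_c (a joint): Travel of the reject slide, m: 0 fully in, 0.050 fully out at its stop; it moves along the station's -x (away from the lamp). Takes 3 N at first, 4.5 N at the stop (a light spring against a brake); stays where it is left. Starts within 4 mm of home.
- battery: Black battery pack, 110 x 70 x 59 mm high; loose, not part of the work. Origin at its underside.
- tape_roll: Yellow tape roll lying flat, 76 mm across, 24 mm high; loose, not part of the work. Origin at its underside.
- spare_lamp: Spare white lamp housing without cap, 75 mm across, 42 mm high; loose, not part of the work. Origin at its underside.
- screwdriver: Orange-handled screwdriver, 200 mm long, lying; loose, not part of the work. Origin at its underside, mid-length.
- carton: Small white carton, 110 x 130 x 80 mm high; loose, not part of the work. Origin at its underside.

How it is judged:
On the way, in this order (a step that is already met when the one before it is completed fails the run):
1. all three caps have been turned past their breakaway (each by more than 0.1 rad in its housing) and are back at rest (value of joint each of cap_a, cap_b, cap_c above 0.1 rad and value of joint nest_a between -0.1 and 0.1 rad and value of joint nest_b between -0.1 and 0.1 rad and value of joint nest_c between -0.1 and 0.1 rad), for 0.2 s.
2. the slide of the loose cap's station is pulled out to its stop (more than 45 of 50 mm) (value of joint slide_b above 0.045 m), for 0.2 s.
At the end, for the whole second after the job is handed in: Every cap has been turned by 0.1 to 1.75 rad in its housing, the turntables are back within 0.1 rad of zero, the loose cap's slide is out by more than 45 mm of its 50 mm, and the other two slides are in (less than 15 mm out) (all of step 1 and value of joint each of cap_a, cap_b, cap_c below 1.75 rad and value of joint slide_b above 0.045 m and value of joint each of slide_a, slide_c below 0.015 m); the robot touches nothing.
It fails at once if a cap is unscrewed well past a quarter turn (more than 1.75 rad) (value of joint any of cap_a, cap_b, cap_c above 1.75 rad).
It fails at once if the slide of a tight cap's station is pulled (more than 15 mm) (value of joint any of slide_a, slide_c above 0.015 m).
It fails at once if a thing that is not part of the work is pushed more than 30 mm (distance of any of battery, tape_roll, spare_lamp, screwdriver, carton from where it was at the start of the episode above 0.03 m).
It also fails if it takes over 54 s, if anything falls off the work surface, if the arm or the gripper's body presses on something with over 40 N, if the wrist force passes 120 N, or if a joint passes its speed limit or range.

### The arm

A 6-joint arm with a two-finger parallel gripper is mounted at the origin on the work surface. World frame = base frame: x ahead of the robot, y to its left, z up, the work surface at z = 0. Lengths are in m, angles in rad, forces in N, time in s.
With the tool pointing down it reaches from about 0.375 to 0.975 m from the base axis. Payload 3.8 kg.
Tool frame: the origin (TCP) lies midway between the tips of the shut fingers; the grasp point (between the pads) lies 19 mm behind it; z points along the fingers, y is the direction in which the jaws open and shut (so a half turn about z gives the same grasp; the last joint's range is limited). The gripper opens to 85 mm and grips with 20 to 120 N. Pads are 22 mm wide; open, the fingers measure 114 mm over their backs; the gripper's body (76 mm by 85 mm) begins 54 mm behind the grasp point. The pads swing forward as they close: fully open they stand 13 mm farther back than shut.
Start: joints at [1.28, 0.264, 1.604, -0, 1.274, -0.037], TCP at [0.169, 0.653, 0.198] pointing down, gripper open.
Joint ranges: [-2.63, 2.63], [-0.94, 2.18], [0.31, 2.57], [-1.31, 4.45], [0, 2.66], [-2.55, 2.55]. Speed limits (rad/s): [2.57, 2.57, 3.14, 3.14, 3.14, 3.14].

### API

Orientations are given as a rotation vector (axis times angle).
In Python, from workcell import bot gives the robot as it stands.
- The arm moves only by the tool drive_tool, never from a script. Its argument "steps" is a list of rows, each a list of 2 entries, a list of its own where there are three numbers: the shift along the tool's x, y, z in mm, then the turn about the tool's z in degrees. In form: [[[dx, dy, dz], twist], ...]. A call has 1 to 8 rows; each row shifts and turns the commanded pose from where the row before left it, along the tool's axes as they then stand; what a row does not reach is not made up. A row lasts 1/12 s, in which the tool goes at most 41.7 mm and 7.16 degrees, less where a joint would pass 70% of its speed; a pose out of reach is approached as far as the arm can. A call is refused whole if a number of a shift passes 41.7 or a number of a turn 7.16, either way. A call with a gripper value outside its range is refused whole. "jaw" is the opening, from 0 (shut) to 1 (fully open), set as the call begins (left out, the last holds). The fingers move at their own pace and stop on an object; "force" is the grip in N (left out, the last holds). Time passes only in rows, so rows that do not move let the fingers close. It gives the time, the measured TCP pose, the force and the opening at its end, in the units of the state.
- bot.read_state(): the state, without advancing time (a new reading comes with each control period).
- bot.read_camera(name): name is "scene" or "top" or "wrist"; returns the picture (480x640x3 uint8, red, green, blue); there is no depth.
- bot.camera_info(name): a dict with "fx", "fy", "cx", "cy" (pixels), "position" and "attitude" of the camera in the world. Camera axes: x right, y down, z forward; pixel columns grow to the right and rows downward; lengths in m; the calibration is good to about 2 mm. A picture is of the moment at which its call begins: read the wrist's pose just before it. camera_info takes no time and is no camera call; for the wrist camera it gives the pose at the moment of the call.
- bot.finish_job(): hands the job in, once; it reports no verdict.
The state is a dict: "time": time; "q": joint angles; "joint_vel": joint speeds; "joint_torque": joint torques, N m; "tool_pos": TCP position; "tcp_rot": TCP orientation; "wrist_force": force on the tool from outside, world axes, zero at the start; "torque": the same for the moment, N m; "width": opening from 0.0 (shut) to 1.0 (fully open).
Only numpy, scipy, OpenCV 4.12 (cv2) and the standard library are available. Lean on these libraries where they do the work, as an engineer would, in place of code of your own. Each camera call takes 0.05 s, during which the arm holds its last target.

## Working session

There is one attempt and no reset: what is moved stays moved. The work goes in short steps, Python scripts to look and compute and a tool call to move; the robot and the scene stay as the last step left them, time stands still between calls to the robot, and variables do not carry over. Pictures are saved under pics/ and viewed, and the job is handed in when it is done.

Besides the shell and the picture viewer there is one more tool, called after ">>>" as name(argument=value, ...) on one line, values as JSON. drive_tool: Moves the arm, as the interface text tells. Its arguments: {"type":"object","properties":{"steps":{"type":"array","items":{"type":"array"}},"jaw":{"type":"number"},"force":{"type":"number"}},"required":["steps"]}

```bash
ls; mkdir -p pics; python3 - <<'E'
from workcell import bot
import cv2
s=bot.read_state(); print(s)
for n in ("scene","top","wrist"):
    print(n,bot.camera_info(n))
    cv2.imwrite(f"pics/{n}0.png",bot.read_camera(n)[:,:,::-1])
E
```

```text
pics
{'time': 0.0, 'q': array([ 1.28010797e+00,  2.64808002e-01,  1.60539191e+00,  7.23211088e-06,
        1.27370750e+00, -3.69020981e-02]), 'joint_vel': array([ 1.05036024e-03, -1.08077128e-03, -1.15532279e-04,  7.82877755e-06,
       -6.18074695e-04, -9.50287598e-04]), 'joint_torque': array([-3.57153181e-05, -5.15115380e+01, -3.67314792e+01, -2.31732236e-05,
        1.31721739e-02, -3.46671538e-05]), 'tool_pos': array([0.16923812, 0.65259243, 0.1969155 ]), 'tcp_rot': array([-0.39753198, -3.11595019,  0.00358514]), 'wrist_force': array([0.93874875, 0.43305595, 0.44582312]), 'torque': array([-0.00452183, -0.02250674,  0.04622987]), 'width': 1.0007169174615702}
scene {'fx': 523.0866539217825, 'fy': 523.0866539217825, 'cx': 316.26216561511995, 'cy': 227.65701448625424, 'position': array([1.26495038, 0.41056708, 1.23790654]), 'attitude': array([-1.4363963 , -2.36353771,  0.65981936])}
top {'fx': 606.2737406564136, 'fy': 606.2737406564136, 'cx': 313.6492664076669, 'cy': 234.56126070633292, 'position': array([0.45988164, 0.10781586, 1.43596724]), 'attitude': array([-2.18877428,  2.1594498 , -0.09887293])}
wrist {'fx': 350.0675008428486, 'fy': 350.0675008428486, 'cx': 315.44062197186855, 'cy': 239.26037230415912, 'position': array([0.10429137, 0.66887267, 0.37140345]), 'attitude': array([2.30485822, 1.78379042, 0.24252209])}
```

View pics/top0.png

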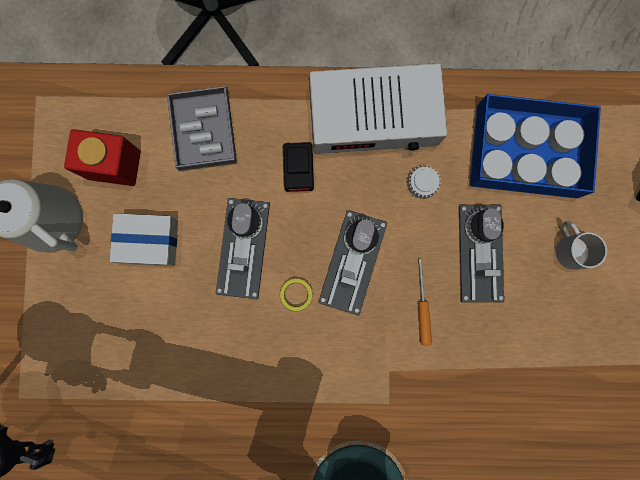

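View pics/scene0.png

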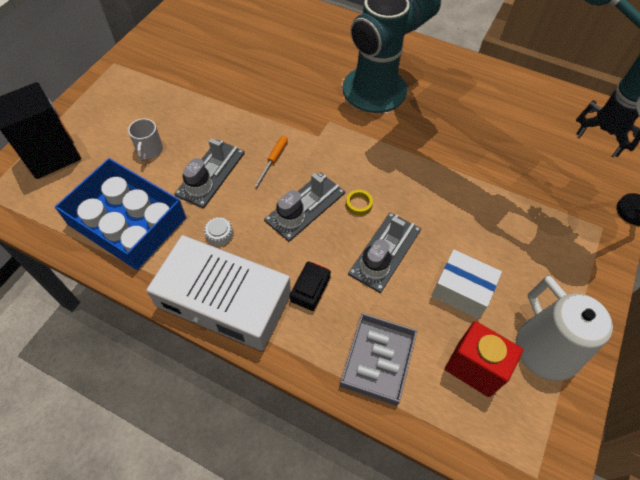

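View pics/wrist0.png

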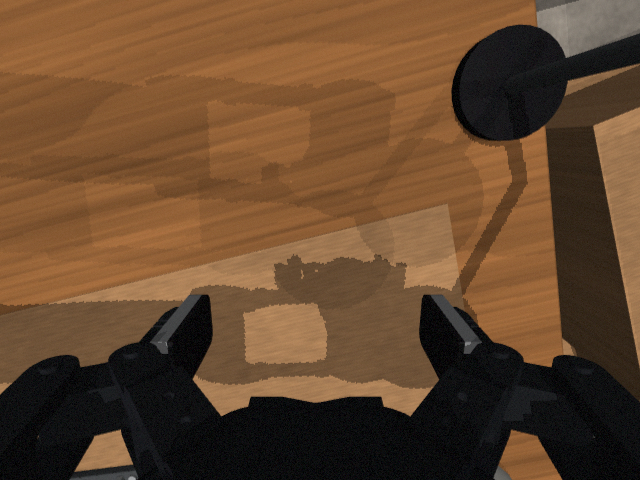

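```bash
cat > h.py <<'E'
import numpy as np, cv2
from scipy.spatial.transform import Rotation as R
from workcell import bot
def ray(ci,u,v):
    d=np.array([(u-ci['cx'])/ci['fx'],(v-ci['cy'])/ci['fy'],1.])
    return np.array(ci['position']), R.from_rotvec(ci['attitude']).as_matrix()@d
def onz(ci,u,v,z):
    p,d=ray(ci,u,v); return p+d*(z-p[2])/d[2]
def proj(ci,P):
    q=R.from_rotvec(ci['attitude']).as_matrix().T@(np.array(P)-ci['position'])
    return np.array([ci['cx']+ci['fx']*q[0]/q[2], ci['cy']+ci['fy']*q[1]/q[2]])
E
python3 - <<'E'
import cv2,numpy as np
im=cv2.imread('pics/top0.png')
c=np.hstack([cv2.resize(im[190:320,x:x+86],None,fx=3,fy=3,interpolation=cv2.INTER_CUBIC) for x in (200,312,440)])
cv2.imwrite('pics/crop0.png',c)
for (u,v) in [(225,250),(243,218),(237,207),(270,300),(340,290),(228,230),(364,235),(486,223)]: print(u,v,im[v,u], cv2.cvtColor(im,cv2.COLOR_BGR2HSV)[v,u])
E
```

```text
225 250 [72 71 68] [98 14 72]
243 218 [149 147 145] [105   7 149]
237 207 [117 112 114] [132  11 117]
270 300 [ 80 114 148] [ 15 117 148]
340 290 [76 75 71] [96 17 76]
228 230 [74 74 69] [90 17 74]
364 235 [132 130 129] [110   6 132]
486 223 [112 108 109] [128   9 112]
```

View pics/crop0.png

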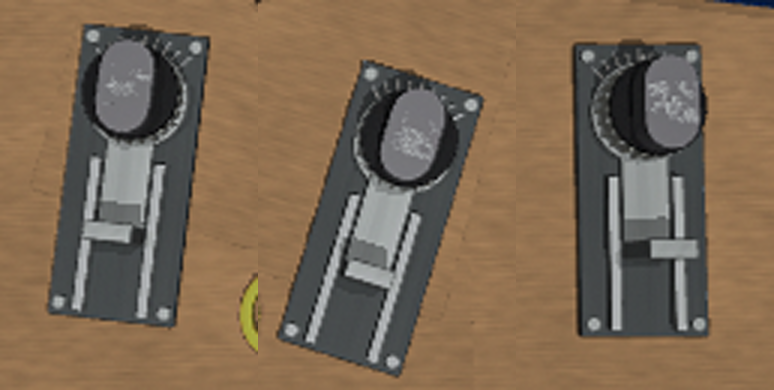

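```bash
cat > meas.py <<'E'
from h import *
im=cv2.imread('pics/top0.png'); ci=bot.camera_info('top')
hsv=cv2.cvtColor(im,cv2.COLOR_BGR2HSV)
for name,x0 in (('L',200),('M',312),('R',440)):
    sat=(hsv[...,1]<60).astype(np.uint8)*255
    m=np.zeros_like(sat); m[190:320,x0:x0+86]=sat[190:320,x0:x0+86]
    cs,_=cv2.findContours(m,0,2); c=max(cs,key=cv2.contourArea)
    # plate long edges: fit with low half
    pts=np.array([onz(ci,u+0.,v+0.,0.012)[:2] for u,v in c[:,0]])
    r=cv2.minAreaRect((pts*1000).astype(np.float32)); print(name,'plate rect',r)
    # grip: light, low sat, above-black region
    g=((hsv[...,1]<25)&(hsv[...,2]>95)).astype(np.uint8)*255
    n,l,st,ce=cv2.connectedComponentsWithStats(g[190:320,x0:x0+86],connectivity=4)
    for i in range(1,n):
        if st[i,4]>25:
            cc=max(cv2.findContours((l==i).astype(np.uint8),0,2)[0],key=len)
            P=np.array([onz(ci,u+x0,v+190,0.099)[:2]*1000 for u,v in cc[:,0]]).astype(np.float32)
            print('  ',st[i],ce[i]+[x0,190],np.round(onz(ci,*(ce[i]+[x0,190]),0.099)*1000),cv2.minAreaRect(P))
E
python3 meas.py
```

```text
L plate rect ((557.38623046875, 276.5480041503906), (99.3966293334961, 229.084716796875), 84.26966857910156)
   [ 32  13  19  31 469] [241.10660981 218.13646055] [617. 271.  99.] ((617.3652954101562, 271.1086120605469), (38.61724853515625, 67.7884292602539), 84.38817596435547)
   [ 24  46  29  58 664] [237.57379518 256.46536145] [532. 277.  99.] ((514.7706298828125, 278.6784973144531), (46.0407829284668, 132.06126403808594), 81.20367431640625)
   [ 45  55  10  51 170] [249.57058824 270.21764706] [502. 250.  99.] ((502.58758544921875, 249.5478973388672), (7.109648704528809, 111.43403625488281), 84.1993179321289)
M plate rect ((527.3305053710938, 17.114517211914062), (98.96624755859375, 229.10928344726562), 73.40467834472656)
   [ 41  28  22  32 483] [363.27536232 234.07660455] [585.  -0.  99.] ((586.2210083007812, -0.6506214141845703), (38.73781967163086, 71.07897186279297), 73.82006072998047)
   [ 29  58  25  63 683] [352.95754026 271.90629575] [501.  22.  99.] ((485.4249572753906, 27.651039123535156), (43.81229782104492, 131.3609619140625), 74.41441345214844)
   [ 16  65  18  50 171
[... 266 characters left out ...]
43  17  18  32 490] [491.80816327 222.77959184] [ 614. -285.   99.] ((615.1512451171875, -284.53607177734375), (37.741363525390625, 69.90111541748047), 89.16240692138672)
   [ 31  49  20  31 418] [482.57894737 255.07894737] [ 542. -264.   99.] ((544.6498413085938, -260.0826721191406), (66.32227325439453, 41.86781692504883), 0.7728660106658936)
   [ 31  59   5  51 167] [472.62275449 273.68263473] [ 501. -241.   99.] ((500.44427490234375, -241.56610107421875), (109.89007568359375, 7.317598819732666), 0.9351795315742493)
   [ 45  59  16  51 252] [493.53968254 273.52380952] [ 502. -288.   99.] ((501.1595153808594, -285.22796630859375), (33.025142669677734, 109.97535705566406), 89.16246795654297)
```

```bash
cat >> h.py <<'E'
S={'L':((617.2,270.8),-5.65),'M':((585.2,-0.3),-16.5),'R':((614.0,-285.0),-0.5)}
def yaw(s):
    m=R.from_rotvec(s['tcp_rot']).as_matrix(); return m,np.degrees(np.arctan2(m[1,1],m[0,1]))
def go(xyz,y=None):
    s=bot.read_state(); m,yw=yaw(s)
    d=m.T@(np.array(xyz)-s['tool_pos']*1000)
    print('t %.2f pos'%s['time'],np.round(s['tool_pos']*1000,1),'yaw %.1f tilt'%yw,np.round(m[:,2],3),'q6 %.0f'%np.degrees(s['q'][5]),'w %.2f'%s['width'])
    print('tool delta',np.round(d,1),'rows',np.linalg.norm(d)/41.7, 'turn', None if y is None else round(-((y-yw+180)%360-180),1))
    print('F',np.round(s['wrist_force'],1),'T',np.round(s['torque'],3))
def grip(n): (x,y),a=S[n]; return x,y,a
def tab(n,z=72,back=0):
    (x,y),a=S[n]; a=np.radians(a); return np.array([x-(105+back)*np.cos(a),y-(105+back)*np.sin(a),z])
E
python3 -c "
from h import *
go((617.2,270.8,150),84.35)"
```

```text
t 0.15 pos [169.3 652.7 197.1] yaw 75.5 tilt [-0.001 -0.002 -1.   ] q6 -2 w 1.00
tool delta [-529.5 -257.1   47.6] rows 14.161420606599393 turn -8.9
F [ 0.4 -0.9 -0.1] T [-0.022  0.005 -0.007]
```

>>> drive_tool(steps=[[[-33,-16,0],0],[[-33,-16,0],0],[[-33,-16,0],0],[[-33,-16,0],0],[[-33,-16,0],0],[[-33,-16,0],0],[[-33,-16,0],0],[[-33,-16,0],0]], jaw=1, force=80)

```text
time: 0.82
tool_pos: [0.3938, 0.4617, 0.198]
tcp_rot: [-0.397, -3.116, 0.001]
wrist_force: [1.1, 0.8, -0.1]
width: 0.998
```

>>> drive_tool(steps=[[[-33,-16,5],0],[[-33,-16,5],0],[[-33,-16,5],0],[[-33,-16,5],0],[[-33,-16,5],0],[[-33,-16,5],0],[[-33,-16,5],0],[[-33,-16,5],0]])

```text
time: 1.48
tool_pos: [0.6172, 0.2715, 0.1576]
tcp_rot: [-0.398, -3.116, 0.0]
wrist_force: [0.5, 1.3, 0.8]
width: 0.998
```

```bash
python3 -c "
from h import *
go((617.2,270.8,150),84.35)"
```

```text
t 1.48 pos [617.2 271.5 157.6] yaw 75.5 tilt [-0.001 -0.    -1.   ] q6 -54 w 1.00
tool delta [-0.2 -0.7  7.6] rows 0.18377122057416492 turn -8.9
F [0.5 1.3 0.8] T [ 0.008  0.008 -0.005]
```

>>> drive_tool(steps=[[[0,0,15],-4.5],[[0,0,20],-4.5],[[0,0,20],0],[[0,0,20],0],[[0,0,16.5],0],[[0,0,0],0]])

```text
time: 1.98
tool_pos: [0.6126, 0.2714, 0.0615]
tcp_rot: [-0.152, -3.13, 0.006]
wrist_force: [-0.6, 0.6, -1.6]
width: 0.998
```

```bash
python3 -c "
from h import *
go((617.2,270.8,66),84.35)
cv2.imwrite('pics/w1.png',bot.read_camera('wrist')[:,:,::-1])"
```

```text
t 1.98 pos [612.6 271.4  61.5] yaw 84.4 tilt [-0.008 -0.003 -1.   ] q6 -63 w 1.00
tool delta [-4.6 -0.1 -4.5] rows 0.15438329292992192 turn 0.1
F [-0.6  0.6 -1.6] T [-0.032  0.006  0.033]
```

View pics/w1.png

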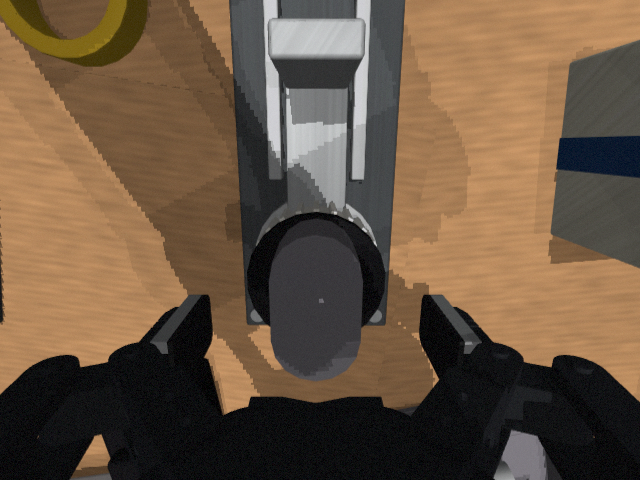

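```bash
python3 -c "
from h import *
go((617.2,270.8,66),84.35)"
```

```text
t 2.03 pos [613.8 271.9  63.7] yaw 84.5 tilt [-0.006 -0.002 -1.   ] q6 -63 w 1.00
tool delta [-3.5 -0.8 -2.3] rows 0.10204441255935105 turn 0.1
F [0.6 0.1 0. ] T [-0.035  0.003  0.006]
```

>>> drive_tool(steps=[[[0,0,0],0],[[0,0,0],0],[[0,0,0],0],[[0,0,0],0],[[0,0,0],0],[[0,0,0],0]], jaw=0, force=60)

```text
time: 2.53
tool_pos: [0.6167, 0.2732, 0.0676]
tcp_rot: [0.152, 3.137, 0.001]
wrist_force: [0.8, 0.1, -0.9]
width: 0.146
```

```bash
python3 -c "
from h import *
go((617.2,270.8,66),84.35)
cv2.imwrite('pics/w2.png',bot.read_camera('wrist')[:,:,::-1])"
```

```text
t 2.53 pos [616.7 273.2  67.6] yaw 84.5 tilt [ 0.001  0.    -1.   ] q6 -63 w 0.15
tool delta [-0.7 -2.3  1.6] rows 0.06955858998775773 turn 0.1
F [ 0.8  0.1 -0.9] T [ 0.013 -0.019 -0.011]
```

View pics/w2.png

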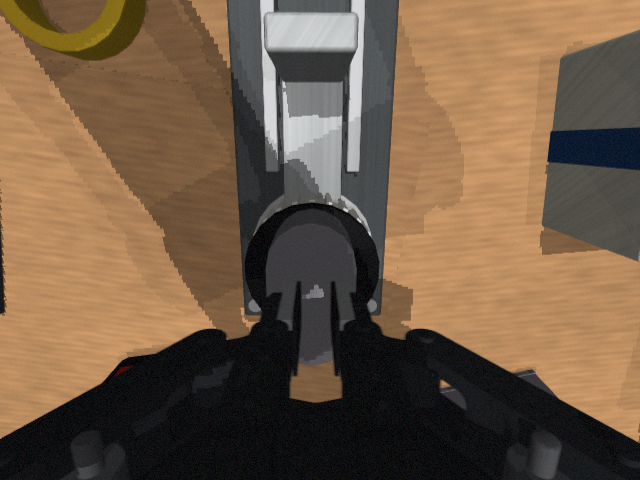

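```bash
python3 -c "
from h import *
s=bot.read_state();ci=bot.camera_info('wrist');m=R.from_rotvec(s['tcp_rot']).as_matrix();p=s['tool_pos']
print(s['time'],s['width'],p)
print('tcp',proj(ci,p),'grasp',proj(ci,p-m[:,2]*.019), 'back54',proj(ci,p-m[:,2]*.073))
cen=np.array([.6172,.2708,0]); a=np.radians(-5.65);ex=np.array([np.cos(a),np.sin(a),0]);ey=np.array([-ex[1],ex[0],0])
for z in (.065,.099,.110):
  print(z,[np.round(proj(ci,cen+ex*dx+ey*dy+[0,0,z])) for dx,dy in ((0,0),(.035,0),(-.035,0),(0,.02),(0,-.02))])
print(R.from_rotvec(ci['attitude']).as_matrix()[:,2])
print(s['wrist_force'])
"
```

```text
2.5833 0.05332739226406317 [0.61652142 0.27313234 0.06734738]
tcp [317.70732715 272.4486362 ] grasp [317.94857825 286.76904328] back54 [319.05089048 352.2011175 ]
0.065 [array([313., 272.]), array([313., 330.]), array([314., 208.]), array([351., 273.]), array([276., 272.])]
0.099 [array([313., 300.]), array([313., 368.]), array([313., 223.]), array([358., 300.]), array([268., 300.])]
0.11 [array([313., 312.]), array([313., 384.]), array([313., 230.]), array([361., 312.]), array([265., 312.])]
[ 0.26917361 -0.02589701 -0.96274343]
[ 0.11561353 -0.75085699 -0.22561394]
```

```bash
python3 -c "
from h import *
s=bot.read_state();ci=bot.camera_info('wrist');m=R.from_rotvec(s['tcp_rot']).as_matrix();p=s['tool_pos']
for b in (0,13,19,32,45,60):
  print(b,[np.round(proj(ci,p-m[:,2]*b/1000+m[:,1]*y/1000)) for y in (-42.5,42.5,-6,6,-20,20)])
cv2.imwrite('pics/w3.png',bot.read_camera('wrist')[:,:,::-1])
cv2.imwrite('pics/s3.png',cv2.resize(bot.read_camera('scene')[130:330,280:480,::-1],None,fx=3,fy=3))
s=bot.read_state();print(s['width'],s['wrist_force'],s['time'])
"
```

```text
0 [array([238., 272.]), array([398., 272.]), array([306., 272.]), array([329., 272.]), array([280., 272.]), array([355., 272.])]
13 [array([232., 282.]), array([404., 282.]), array([306., 282.]), array([330., 282.]), array([278., 282.]), array([358., 282.])]
19 [array([229., 287.]), array([407., 287.]), array([305., 287.]), array([330., 287.]), array([276., 287.]), array([360., 287.])]
32 [array([222., 299.]), array([414., 299.]), array([305., 299.]), array([332., 299.]), array([273., 299.]), array([363., 299.])]
45 [array([214., 312.]), array([423., 312.]), array([304., 312.]), array([333., 312.]), array([269., 312.]), array([367., 312.])]
60 [array([203., 332.]), array([435., 332.]), array([302., 332.]), array([335., 332.]), array([264., 332.]), array([373., 332.])]
0.0012270797429541707 [-0.67254349  0.12372083 -0.05358083] 2.6833
```

View pics/w3.png

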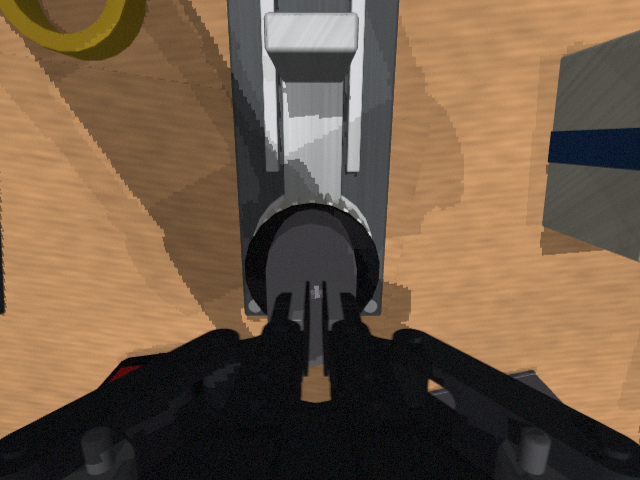

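View pics/s3.png

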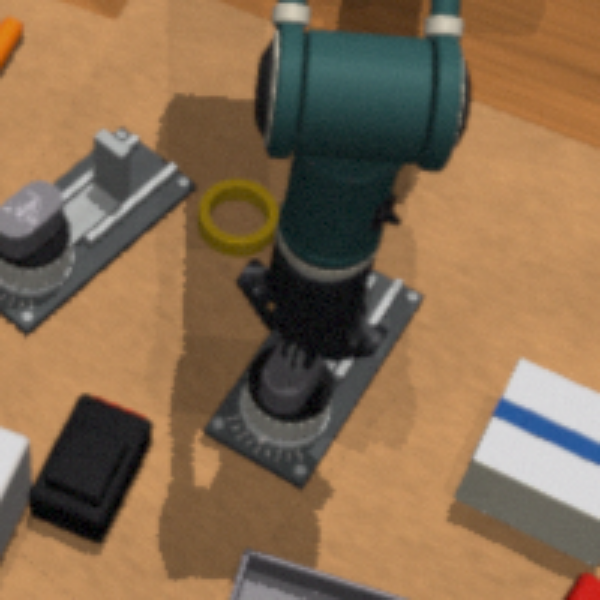

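```bash
python3 -c "
from h import *
s=bot.read_state();ci=bot.camera_info('scene');p=s['tool_pos'];print(p,s['time'])
for z in (.067,.08,.09,.099,.11,.12,.13,.14,.18):
  q=proj(ci,[p[0],p[1],z]); print(z,np.round(q,1),'crop',np.round((q-[280,130])*3))
cw=bot.camera_info('wrist'); print(cw['position'])
im=bot.read_camera('scene')[:,:,::-1]; c=cv2.resize(im[210:280,340:420],None,fx=8,fy=8,interpolation=cv2.INTER_CUBIC)
q=proj(ci,[p[0],p[1],.099]);c=c.copy();cv2.circle(c,tuple(int(v) for v in (q-[340,210])*8),4,(0,0,255),-1)
cv2.imwrite('pics/s4.png',cv2.convertScaleAbs(c,alpha=1.8))
"
```

```text
[0.61632186 0.27303293 0.06696735] 2.6833
0.067 [377.6 256.1] crop [293. 378.]
0.08 [378.2 253.7] crop [295. 371.]
0.09 [378.6 251.7] crop [296. 365.]
0.099 [379. 250.] crop [297. 360.]
0.11 [379.6 247.8] crop [299. 353.]
0.12 [380.  245.8] crop [300. 347.]
0.13 [380.5 243.8] crop [302. 341.]
0.14 [381.  241.7] crop [303. 335.]
0.18 [383.1 233.2] crop [309. 310.]
[0.5493452  0.2783307  0.24130229]
```

View pics/s4.png

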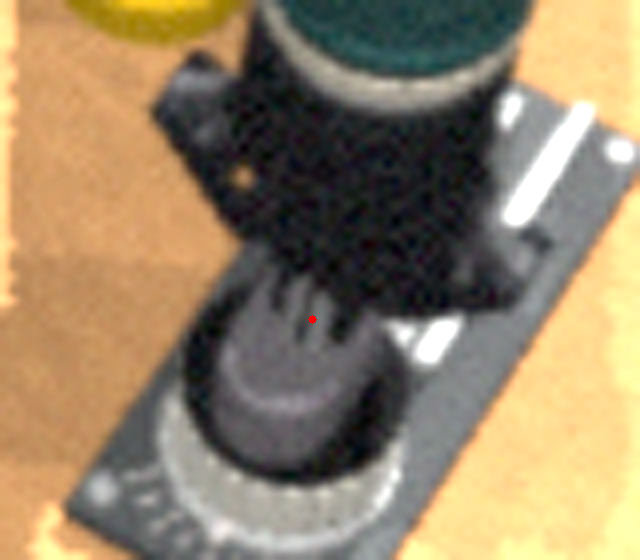

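>>> drive_tool(steps=[[[0,-2,0],0],[[0,0,0],0],[[0,0,0],0],[[0,0,0],0],[[0,0,0],0],[[0,0,0],0],[[0,0,0],0]], jaw=1)

```text
time: 3.32
tool_pos: [0.6161, 0.271, 0.0668]
tcp_rot: [-0.152, -3.138, 0.0]
wrist_force: [0.4, -0.5, -0.3]
width: 0.977
```

>>> drive_tool(steps=[[[0,0,8],0],[[0,0,8],0],[[0,0,8],0],[[0,0,8],0],[[0,0,5],0],[[0,0,0],0],[[0,0,0],0]])

```text
time: 3.9
tool_pos: [0.6155, 0.2708, 0.0288]
tcp_rot: [-0.152, -3.136, 0.001]
wrist_force: [0.2, 0.1, 0.2]
width: 0.998
```

```bash
python3 -c "
from h import *
go((617.2,270.8,30),84.35)
cv2.imwrite('pics/w5.png',bot.read_camera('wrist')[:,:,::-1])
im=bot.read_camera('scene')[:,:,::-1]; c=cv2.resize(im[200:290,330:430],None,fx=6,fy=6,interpolation=cv2.INTER_CUBIC)
cv2.imwrite('pics/s5.png',cv2.convertScaleAbs(c,alpha=1.8))
"
```

```text
t 3.90 pos [615.5 270.8  28.8] yaw 84.5 tilt [-0.001 -0.001 -1.   ] q6 -63 w 1.00
tool delta [-1.7  0.2 -1.2] rows 0.04952295965956778 turn 0.1
F [0.2 0.1 0.2] T [-0.044 -0.022 -0.008]
```

View pics/w5.png

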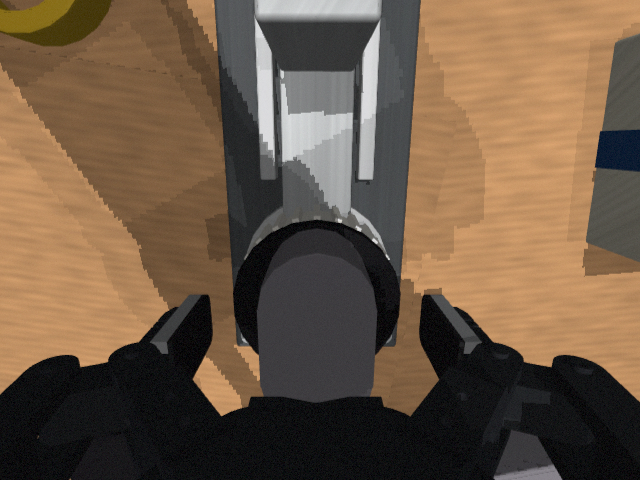

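View pics/s5.png

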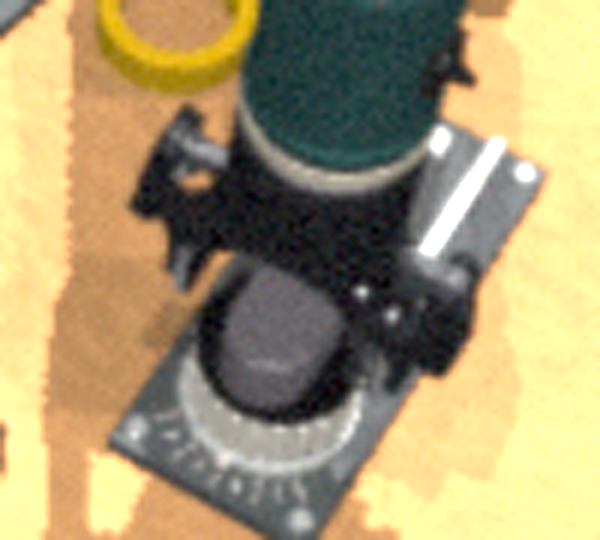

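>>> drive_tool(steps=[[[0,0,0],0],[[0,0,0],0],[[0,0,0],0],[[0,0,0],0],[[0,0,0],0],[[0,0,0],0]], jaw=0, force=60)

```text
time: 4.5
tool_pos: [0.6164, 0.2711, 0.0307]
tcp_rot: [0.152, 3.137, 0.0]
wrist_force: [-1.4, -1.1, 5.0]
width: 0.458
```

```bash
python3 -c "
from h import *
go((617.2,270.8,30),84.35)
cv2.imwrite('pics/w6.png',bot.read_camera('wrist')[:,:,::-1])
"
```

```text
t 4.50 pos [616.4 271.1  30.7] yaw 84.5 tilt [ 0.001  0.    -1.   ] q6 -63 w 0.46
tool delta [-0.8 -0.2  0.7] rows 0.025575285854677516 turn 0.1
F [-1.4 -1.1  5. ] T [-0.139  0.272 -0.009]
```

View pics/w6.png

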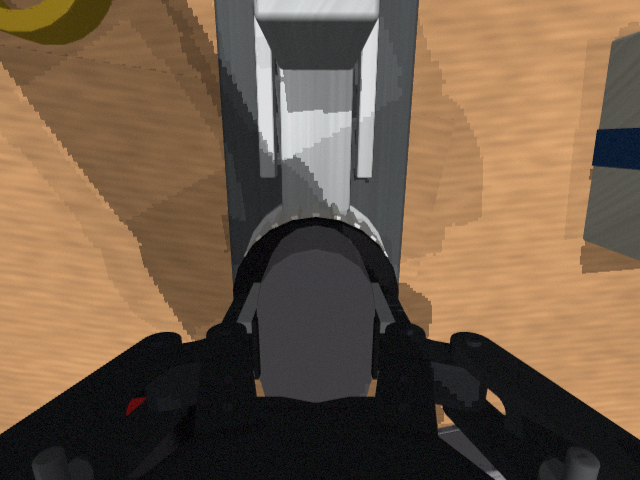

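>>> drive_tool(steps=[[[0,0,0],-6],[[0,0,0],-6],[[0,0,0],-6],[[0,0,0],0]])

```text
time: 4.88
tool_pos: [0.6164, 0.2712, 0.0307]
tcp_rot: [-0.346, 3.122, 0.001]
wrist_force: [-1.4, 0.1, 5.9]
width: 0.46
```

```bash
python3 -c "
from h import *
go((617.2,270.8,30),84.35)"
```

```text
t 4.88 pos [616.4 271.2  30.7] yaw 102.7 tilt [ 0.001  0.001 -1.   ] q6 -81 w 0.46
tool delta [-0.7 -0.5  0.7] rows 0.026173474709848012 turn 18.3
F [-1.4  0.1  5.9] T [-0.175  0.243 -0.284]
```

>>> drive_tool(steps=[[[0,0,0],-6],[[0,0,0],-6],[[0,0,0],-6],[[0,0,0],-6],[[0,0,0],-6],[[0,0,0],0]])

```text
time: 5.38
tool_pos: [0.6164, 0.2712, 0.0307]
tcp_rot: [-1.142, 2.926, 0.001]
wrist_force: [-1.1, -0.7, 5.9]
width: 0.462
```

```bash
python3 -c "
from h import *
go((617.2,270.8,30),84.35)
cv2.imwrite('pics/w7.png',bot.read_camera('wrist')[:,:,::-1])
im=bot.read_camera('scene')[:,:,::-1]; c=cv2.resize(im[200:290,330:430],None,fx=6,fy=6,interpolation=cv2.INTER_CUBIC)
cv2.imwrite('pics/s7.png',cv2.convertScaleAbs(c,alpha=1.8))
"
```

```text
t 5.38 pos [616.4 271.2  30.7] yaw 132.6 tilt [ 0.001  0.001 -1.   ] q6 -111 w 0.46
tool delta [-0.3 -0.8  0.7] rows 0.02674420848546676 turn 48.3
F [-1.1 -0.7  5.9] T [-0.12   0.292 -0.423]
```

View pics/s7.png

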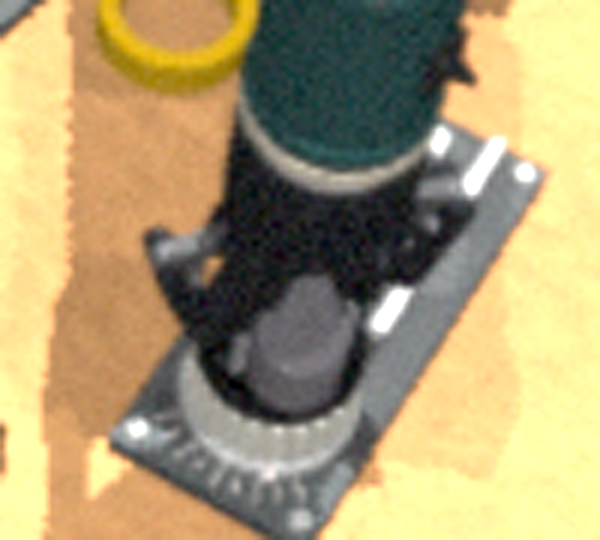

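>>> drive_tool(steps=[[[0,0,0],6.5],[[0,0,0],6.5],[[0,0,0],6.5],[[0,0,0],6.5],[[0,0,0],0]])

```text
time: 5.9
tool_pos: [0.6164, 0.2712, 0.0307]
tcp_rot: [-0.442, 3.11, 0.0]
wrist_force: [-2.3, -0.8, 5.5]
width: 0.464
```

```bash
python3 -c "
from h import *
go((617.2,270.8,30),84.35)"
```

```text
t 5.90 pos [616.4 271.2  30.7] yaw 106.2 tilt [ 0.001  0.    -1.   ] q6 -85 w 0.46
tool delta [-0.6 -0.6  0.7] rows 0.025678463511842456 turn 21.8
F [-2.3 -0.8  5.5] T [-0.118  0.307 -0.075]
```

>>> drive_tool(steps=[[[0,0,0],0],[[0,0,0],0],[[0,0,0],0],[[0,0,0],0],[[0,0,0],0],[[0,0,-10],0],[[0,0,-30],0],[[0,0,-40],0]], jaw=1)

```text
time: 6.57
tool_pos: [0.6126, 0.2696, 0.1064]
tcp_rot: [0.449, -3.101, 0.003]
wrist_force: [0.7, -1.3, 0.8]
width: 1.003
```

>>> drive_tool(steps=[[[0,0,-15],0],[[0,0,-10],0],[[0,0,0],0]])

```text
time: 6.82
tool_pos: [0.6182, 0.2719, 0.1389]
tcp_rot: [-0.449, 3.103, 0.002]
wrist_force: [0.2, 0.6, -0.2]
width: 0.999
```

```bash
python3 -c "
from h import *
go((585.2,-0.3,120),73.5)
cv2.imwrite('pics/w8.png',bot.read_camera('wrist')[:,:,::-1])
im=bot.read_camera('scene')[:,:,::-1]; c=cv2.resize(im[200:290,330:430],None,fx=6,fy=6,interpolation=cv2.INTER_CUBIC)
cv2.imwrite('pics/s8.png',cv2.convertScaleAbs(c,alpha=1.8))
"
```

```text
t 6.82 pos [618.2 271.9 138.9] yaw 106.5 tilt [ 0.006  0.002 -1.   ] q6 -85 w 1.00
tool delta [ 108.9 -251.7   18.1] rows 6.589913192378713 turn 33.0
F [ 0.2  0.6 -0.2] T [-0.009  0.055  0.02 ]
```

View pics/s8.png

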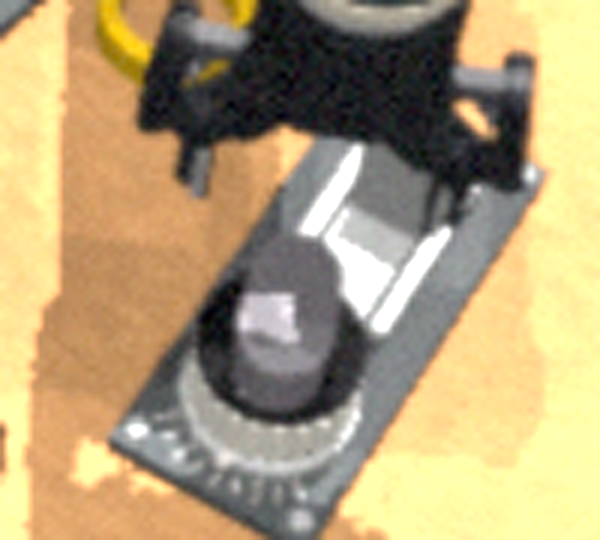

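View pics/w8.png

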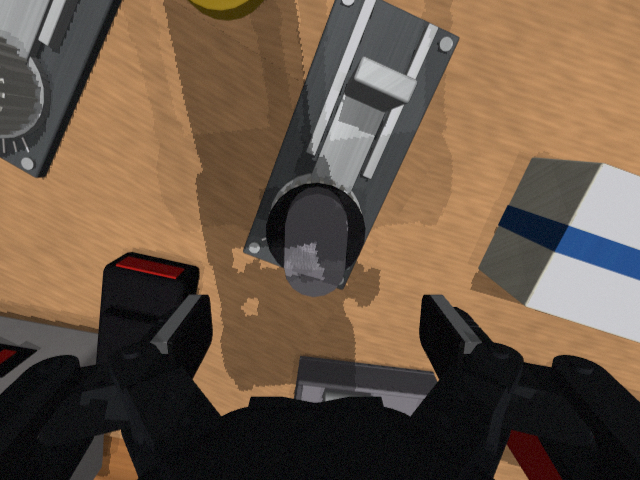

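>>> drive_tool(steps=[[[13.6,-31.5,0],0],[[13.6,-31.5,0],0],[[13.6,-31.5,0],0],[[13.6,-31.5,0],0],[[13.6,-31.5,0],0],[[13.6,-31.5,0],0],[[13.6,-31.5,0],0],[[13.6,-31.5,0],0]])

```text
time: 7.58
tool_pos: [0.5806, -0.0029, 0.1318]
tcp_rot: [0.449, -3.104, -0.001]
wrist_force: [-0.3, -0.2, 0.1]
width: 0.997
```

>>> drive_tool(steps=[[[0,0,10],6.6],[[0,0,10],6.6],[[0,0,10],6.6],[[0,0,10],6.6],[[0,0,0],6.6],[[0,0,0],0]])

```text
time: 8.08
tool_pos: [0.5801, -0.0015, 0.0909]
tcp_rot: [-0.456, -3.101, 0.001]
wrist_force: [0.2, -0.3, -0.4]
width: 0.997
```

```bash
python3 -c "
from h import *
go((585.2,-0.3,30),73.5)
cv2.imwrite('pics/w9.png',bot.read_camera('wrist')[:,:,::-1])
"
```

```text
t 8.08 pos [580.1  -1.5  90.9] yaw 73.3 tilt [-0.007  0.    -1.   ] q6 -76 w 1.00
tool delta [-5.   2.7 60.9] rows 1.4665357133967023 turn -0.2
F [ 0.2 -0.3 -0.4] T [-0.007 -0.056 -0.038]
```

View pics/w9.png

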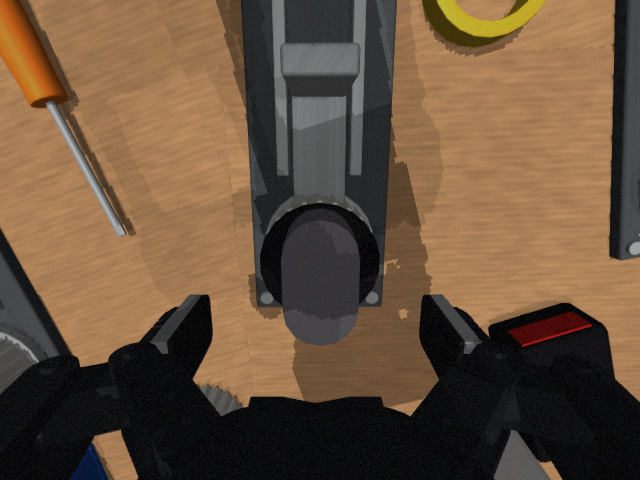

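>>> drive_tool(steps=[[[-3,2.5,15],0],[[0,0,15],0],[[0,0,15],0],[[0,0,10],0],[[0,0,5],0],[[0,0,0],0],[[0,0,0],0],[[0,0,0],0]])

```text
time: 8.8
tool_pos: [0.5875, 0.0, 0.0356]
tcp_rot: [0.451, 3.108, 0.0]
wrist_force: [0.4, 0.1, 0.2]
width: 0.996
```

```bash
python3 -c "
from h import *
go((585.2,-0.3,30),73.5)"
```

```text
t 8.80 pos [587.5   0.   35.6] yaw 73.5 tilt [ 0.001 -0.    -1.   ] q6 -76 w 1.00
tool delta [ 2.2 -1.   5.6] rows 0.14662790279289506 turn -0.0
F [0.4 0.1 0.2] T [-0.013  0.045 -0.071]
```

>>> drive_tool(steps=[[[2,-0.5,5],0],[[0,0,0],0],[[0,0,0],0],[[0,0,0],0],[[0,0,0],0],[[0,0,0],0],[[0,0,0],0]], jaw=0, force=60)

```text
time: 9.38
tool_pos: [0.5847, -0.0003, 0.0307]
tcp_rot: [0.452, 3.109, -0.001]
wrist_force: [-4.0, -2.1, 5.9]
width: 0.462
```

>>> drive_tool(steps=[[[0,0,0],-6],[[0,0,0],-6],[[0,0,0],-6],[[0,0,0],0]])

```text
time: 9.72
tool_pos: [0.5847, -0.0002, 0.0306]
tcp_rot: [-0.046, 3.141, -0.0]
wrist_force: [-2.6, -0.6, 5.6]
width: 0.46
```

```bash
python3 -c "
from h import *
go((585.2,-0.3,30),73.5)"
```

```text
t 9.72 pos [ 5.847e+02 -2.000e-01  3.060e+01] yaw 91.7 tilt [ 0. -0. -1.] q6 -94 w 0.46
tool delta [-0.5 -0.1  0.6] rows 0.019894531676438197 turn 18.2
F [-2.6 -0.6  5.6] T [-0.164  0.488 -0.319]
```

>>> drive_tool(steps=[[[0,0,0],-6],[[0,0,0],-6],[[0,0,0],-6],[[0,0,0],-6],[[0,0,0],-6],[[0,0,0],0]])

```text
time: 10.22
tool_pos: [0.5846, 0.0001, 0.0307]
tcp_rot: [0.856, -3.023, -0.0]
wrist_force: [-3.2, -1.2, 5.2]
width: 0.462
```

```bash
python3 -c "
from h import *
go((585.2,-0.3,30),73.5)"
```

```text
t 10.22 pos [5.846e+02 1.000e-01 3.070e+01] yaw 121.6 tilt [-0.  0. -1.] q6 -124 w 0.46
tool delta [-0.3 -0.6  0.7] rows 0.0231289531097778 turn 48.1
F [-3.2 -1.2  5.2] T [-0.088  0.57  -0.465]
```

>>> drive_tool(steps=[[[0,0,0],6.5],[[0,0,0],6.5],[[0,0,0],6.5],[[0,0,0],6.5],[[0,0,0],0]])

```text
time: 10.63
tool_pos: [0.5847, -0.0001, 0.0307]
tcp_rot: [-0.142, 3.138, -0.001]
wrist_force: [-3.2, -1.4, 5.3]
width: 0.46
```

```bash
python3 -c "
from h import *
go((585.2,-0.3,30),73.5)"
```

```text
t 10.63 pos [ 5.847e+02 -1.000e-01  3.070e+01] yaw 95.2 tilt [ 0. -0. -1.] q6 -98 w 0.46
tool delta [-0.5 -0.2  0.7] rows 0.02003004249778029 turn 21.7
F [-3.2 -1.4  5.3] T [-0.096  0.534 -0.049]
```

>>> drive_tool(steps=[[[0,0,0],0],[[0,0,0],0],[[0,0,0],0],[[0,0,0],0],[[0,0,0],0],[[0,0,-10],0],[[0,0,-30],0],[[0,0,-40],0]], jaw=1)

```text
time: 11.3
tool_pos: [0.581, 0.0003, 0.1071]
tcp_rot: [0.149, -3.13, -0.001]
wrist_force: [1.1, -0.0, 0.0]
width: 0.998
```

>>> drive_tool(steps=[[[0,0,-15],0],[[0,0,-10],0],[[0,0,0],0]])

```text
time: 11.55
tool_pos: [0.5869, 0.0001, 0.1384]
tcp_rot: [-0.149, 3.132, -0.001]
wrist_force: [0.1, 0.3, -0.8]
width: 1.002
```

```bash
python3 -c "
from h import *
go((614,-285,120),-90.7)
cv2.imwrite('pics/w10.png',bot.read_camera('wrist')[:,:,::-1])
"
```

```text
t 11.55 pos [5.869e+02 1.000e-01 1.384e+02] yaw 95.5 tilt [ 0.006 -0.    -1.   ] q6 -98 w 1.00
tool delta [   0.3 -286.4   18.7] rows 6.881568990509236 turn -173.8
F [ 0.1  0.3 -0.8] T [ 0.02  -0.039  0.015]
```

View pics/w10.png

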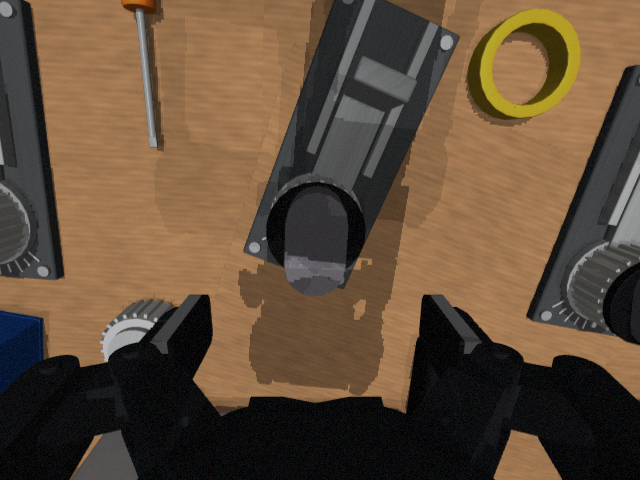

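>>> drive_tool(steps=[[[0,-35.8,0],0],[[0,-35.8,0],0],[[0,-35.8,0],0],[[0,-35.8,0],0],[[0,-35.8,0],0],[[0,-35.8,0],0],[[0,-35.8,0],0],[[0,-35.8,0],0]])

```text
time: 12.27
tool_pos: [0.61, -0.2858, 0.1316]
tcp_rot: [0.149, -3.134, -0.004]
wrist_force: [0.3, 0.4, -0.5]
width: 0.999
```

>>> drive_tool(steps=[[[0,0,0],7],[[0,0,0],7],[[0,0,0],7],[[0,0,0],7],[[0,0,0],7],[[0,0,0],7],[[0,0,0],7],[[0,0,0],7]])

```text
time: 12.93
tool_pos: [0.6101, -0.2841, 0.1314]
tcp_rot: [-1.348, -2.832, -0.0]
wrist_force: [0.2, -0.7, 0.0]
width: 1.001
```

>>> drive_tool(steps=[[[0,0,0],7],[[0,0,0],7],[[0,0,0],7],[[0,0,0],7],[[0,0,0],7],[[0,0,0],7],[[0,0,0],7],[[0,0,0],7]])

```text
time: 13.6
tool_pos: [0.6101, -0.284, 0.1314]
tcp_rot: [-2.52, -1.868, 0.004]
wrist_force: [-0.8, -0.0, -0.0]
width: 0.997
```

>>> drive_tool(steps=[[[0,0,0],7],[[0,0,0],7],[[0,0,0],7],[[0,0,0],7],[[0,0,0],7],[[0,0,0],7],[[0,0,0],7],[[0,0,0],7]])

```text
time: 14.27
tool_pos: [0.6101, -0.284, 0.1314]
tcp_rot: [-3.104, -0.467, 0.007]
wrist_force: [0.9, -0.5, -0.4]
width: 0.999
```

```bash
python3 -c "
from h import *
go((614,-285,80),-90.7)
"
```

```text
t 14.27 pos [ 610.1 -284.   131.4] yaw -72.9 tilt [-0.005  0.002 -1.   ] q6 46 w 1.00
tool delta [ 3.7  2.3 51.4] rows 1.236786867938707 turn 17.8
F [ 0.9 -0.5 -0.4] T [-0.005  0.003 -0.02 ]
```

>>> drive_tool(steps=[[[0,0,0],6],[[0,0,0],6],[[0,0,10],5.8],[[3.5,1,10],0],[[0,0,10],0],[[0,0,10],0],[[0,0,0],0],[[0,0,0],0]])

```text
time: 14.93
tool_pos: [0.6141, -0.2853, 0.0926]
tcp_rot: [-3.14, 0.008, 0.005]
wrist_force: [-0.7, -0.3, -0.0]
width: 1.003
```

```bash
python3 -c "
from h import *
go((614,-285,30),-90.7)
cv2.imwrite('pics/w11.png',bot.read_camera('wrist')[:,:,::-1])
"
```

```text
t 14.93 pos [ 614.1 -285.3   92.6] yaw -90.3 tilt [-0.003  0.002 -1.   ] q6 63 w 1.00
tool delta [ 0.1 -0.2 62.6] rows 1.5005057414852048 turn 0.4
F [-0.7 -0.3 -0. ] T [-0.007  0.014 -0.027]
```

View pics/w11.png

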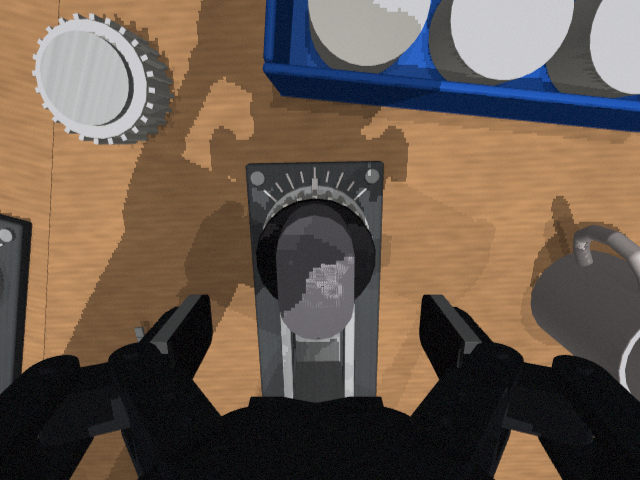

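>>> drive_tool(steps=[[[0,0,15],0],[[0,0,15],0],[[0,0,15],0],[[0,0,10],0],[[0,0,7],0],[[0,0,0],0],[[0,0,0],0],[[0,0,0],0]])

```text
time: 15.65
tool_pos: [0.6159, -0.2863, 0.0333]
tcp_rot: [3.141, -0.009, 0.001]
wrist_force: [-0.3, 0.3, 0.6]
width: 1.002
```

```bash
python3 -c "
from h import *
go((614,-285,30),-90.7)
"
```

```text
t 15.65 pos [ 615.9 -286.3   33.3] yaw -90.3 tilt [ 0.001 -0.    -1.   ] q6 63 w 1.00
tool delta [-1.9 -1.3  3.3] rows 0.09746032226114423 turn 0.4
F [-0.3  0.3  0.6] T [ 0.034  0.032 -0.017]
```

>>> drive_tool(steps=[[[0,0,0],0],[[0,0,0],0],[[0,0,0],0],[[0,0,0],0],[[0,0,0],0],[[0,0,0],0],[[0,0,0],0]], jaw=0, force=60)

```text
time: 16.23
tool_pos: [0.6159, -0.2854, 0.0337]
tcp_rot: [-3.141, 0.009, -0.001]
wrist_force: [-1.2, 4.0, 6.5]
width: 0.461
```

>>> drive_tool(steps=[[[0,0,0],-6],[[0,0,0],-6],[[0,0,0],-6],[[0,0,0],0]])

```text
time: 16.57
tool_pos: [0.6157, -0.2844, 0.0337]
tcp_rot: [-3.101, -0.488, -0.001]
wrist_force: [-1.6, 6.1, 6.6]
width: 0.46
```

```bash
python3 -c "
from h import *
go((614,-285,30),-90.7)
cv2.imwrite('pics/w12.png',bot.read_camera('wrist')[:,:,::-1])
"
```

```text
t 16.57 pos [ 615.7 -284.4   33.7] yaw -72.1 tilt [ 0.     0.002 -1.   ] q6 45 w 0.46
tool delta [-1.8  0.1  3.7] rows 0.09887287608839115 turn 18.6
F [-1.6  6.1  6.6] T [ 0.908  0.185 -0.047]
```

View pics/w12.png

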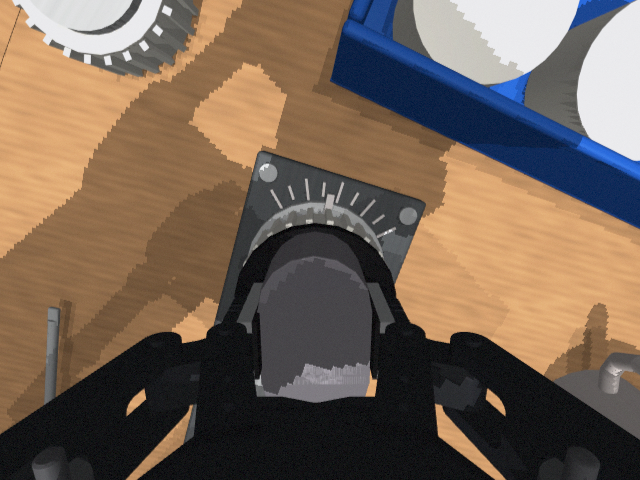

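>>> drive_tool(steps=[[[0,0,0],-6],[[0,0,0],-6],[[0,0,0],-3],[[0,0,0],0]])

```text
time: 16.95
tool_pos: [0.6154, -0.2836, 0.0337]
tcp_rot: [-3.011, -0.885, -0.001]
wrist_force: [-0.9, 8.7, 8.4]
width: 0.459
```

```bash
python3 -c "
from h import *
go((614,-285,30),-90.7)
"
```

```text
t 16.95 pos [ 615.4 -283.6   33.7] yaw -57.2 tilt [-0.001  0.003 -1.   ] q6 30 w 0.46
tool delta [-1.9  0.4  3.7] rows 0.10101012683861238 turn 33.5
F [-0.9  8.7  8.4] T [ 1.272  0.284 -0.124]
```

>>> drive_tool(steps=[[[0,0,0],5],[[0,0,0],0]])

```text
time: 17.12
tool_pos: [0.6155, -0.2839, 0.0337]
tcp_rot: [-3.049, -0.745, -0.001]
wrist_force: [-2.4, 7.3, 6.9]
width: 0.464
```

>>> drive_tool(steps=[[[0,0,0],0],[[0,0,0],0],[[0,0,0],0],[[0,0,0],0],[[0,0,0],0],[[0,0,-10],0],[[0,0,-30],0],[[0,0,-40],0]], jaw=1)

```text
time: 17.78
tool_pos: [0.6121, -0.2845, 0.1094]
tcp_rot: [-3.045, -0.749, 0.011]
wrist_force: [0.2, 0.3, -0.0]
width: 0.997
```

>>> drive_tool(steps=[[[0,0,-20],0],[[0,0,-10],0],[[0,0,0],0],[[0,0,0],0],[[0,0,0],0]])

```text
time: 18.2
tool_pos: [0.6139, -0.2853, 0.1404]
tcp_rot: [-3.048, -0.75, 0.004]
wrist_force: [0.4, -0.1, -0.1]
width: 0.995
```

```bash
python3 -c "
from h import *
go((614,-285,30),-90.7)
cv2.imwrite('pics/w13.png',bot.read_camera('wrist')[:,:,::-1])
cv2.imwrite('pics/t13.png',bot.read_camera('top')[:,:,::-1])
"
```

```text
t 18.20 pos [ 613.9 -285.3  140.4] yaw -62.3 tilt [-0.003  0.002 -1.   ] q6 35 w 1.00
tool delta [4.000e-01 1.000e-01 1.104e+02] rows 2.6484670848964753 turn 28.4
F [ 0.4 -0.1 -0.1] T [-0.019  0.043  0.025]
```

View pics/w13.png

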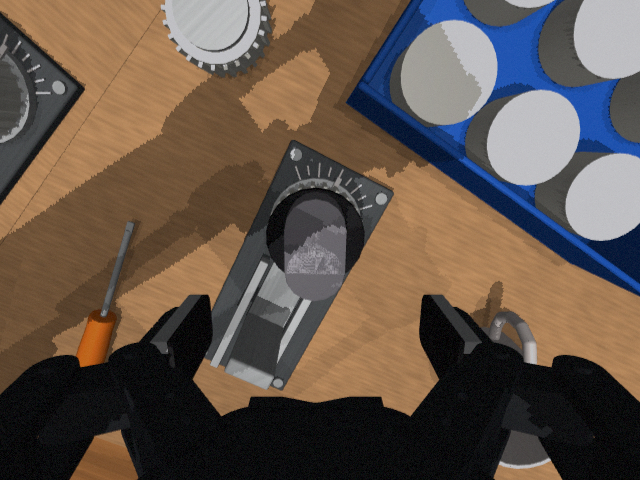

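View pics/t13.png

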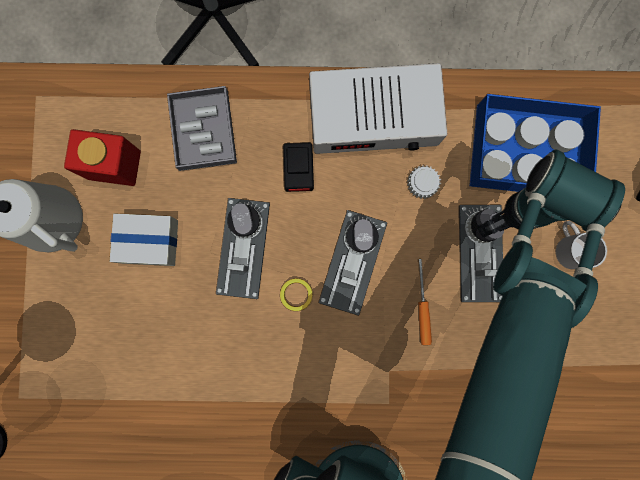

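```bash
cp pics/top0.png /tmp/t0.png; python3 -c "
from h import *
ci=bot.camera_info('top'); print(onz(ci,492.7,272.8,.094), tab('R'))
t=tab('R',130); go(t,-90.5)
im=cv2.imread('pics/t13.png');hsv=cv2.cvtColor(im,cv2.COLOR_BGR2HSV)
g=((hsv[...,1]<25)&(hsv[...,2]>95)).astype(np.uint8)*255
for x0 in (200,312):
    n,l,st,ce=cv2.connectedComponentsWithStats(g[190:320,x0:x0+86],connectivity=4)
    for i in range(1,n):
        if st[i,4]>250:
            cc=max(cv2.findContours((l==i).astype(np.uint8),0,2)[0],key=len)
            print(st[i],cv2.minAreaRect(np.array([onz(ci,u+x0,v+190,0.099)[:2]*1000 for u,v in cc[:,0]]).astype(np.float32)))
"
```

```text
[ 0.5036356  -0.28718063  0.094     ] [ 509.00399808 -284.08371377   72.        ]
t 18.30 pos [ 613.8 -285.2  139.9] yaw -62.3 tilt [-0.004  0.002 -1.   ] q6 35 w 1.00
tool delta [-92.3 -49.5  10.3] rows 2.523174959696872 turn 28.2
F [ 0.2  0.  -0.3] T [ 0.027 -0.035 -0.005]
[ 31  14  21  30 479] ((616.8806762695312, 271.47723388671875), (67.30195617675781, 38.91282653808594), 13.745292663574219)
[ 24  45  29  59 675] ((516.033935546875, 278.4830017089844), (46.0407829284668, 134.6180419921875), 81.20367431640625)
[ 42  28  19  32 476] ((586.0792846679688, 0.1456012725830078), (68.90731811523438, 38.564022064208984), 4.802703857421875)
[ 29  44  34  77 754] ((501.134765625, 33.273929595947266), (71.31863403320312, 152.6519317626953), 70.00292205810547)
```

>>> drive_tool(steps=[[[0,0,0],7],[[0,0,0],7],[[0,0,0],7],[[0,0,0],7],[[-30,0,0],0],[[-40,0,0],0],[[-30,0,0],0],[[-10,0,0],0]])

```text
time: 18.97
tool_pos: [0.5002, -0.284, 0.14]
tcp_rot: [-3.139, 0.011, 0.01]
wrist_force: [0.6, 0.9, -0.6]
width: 1.001
```

>>> drive_tool(steps=[[[0,0,20],0],[[0,0,10],0],[[0,0,0],0],[[0,0,0],0],[[0,0,0],0]])

```text
time: 19.38
tool_pos: [0.506, -0.2853, 0.1126]
tcp_rot: [-3.141, 0.009, 0.001]
wrist_force: [0.3, 0.9, 0.6]
width: 0.999
```

```bash
python3 -c "
from h import *
go((505,-284.5,20),-90.5)
im=bot.read_camera('wrist');ci=bot.camera_info('wrist')
print([np.round(proj(ci,p)) for p in ([.505,-.2845,.094],[.505,-.2665,.094],[.505,-.3025,.094])])
cv2.imwrite('pics/w14.png',im[:,:,::-1])
im=bot.read_camera('scene')[:,:,::-1]; c=cv2.resize(im[120:220,150:280],None,fx=5,fy=5,interpolation=cv2.INTER_CUBIC)
cv2.imwrite('pics/s14.png',cv2.convertScaleAbs(c,alpha=1.5))
"
```

```text
t 19.38 pos [ 506.  -285.3  112.6] yaw -90.3 tilt [-0.  0. -1.] q6 58 w 1.00
tool delta [-0.9 -0.8 92.6] rows 2.2202536785894935 turn 0.2
F [0.3 0.9 0.6] T [ 0.006  0.037 -0.014]
[array([312., 266.]), array([281., 266.]), array([342., 266.])]
```

View pics/w14.png

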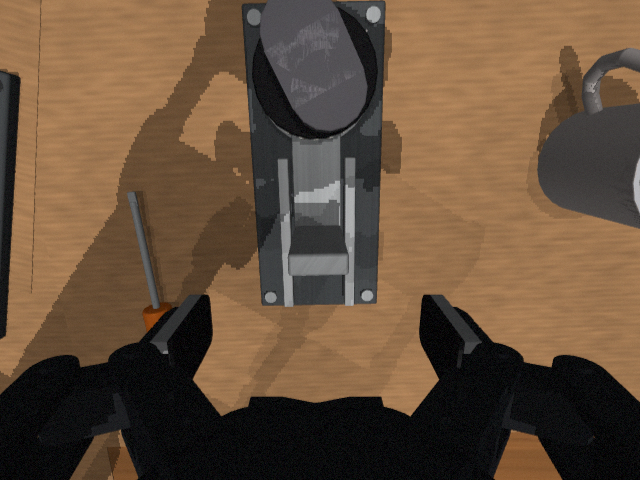

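View pics/s14.png

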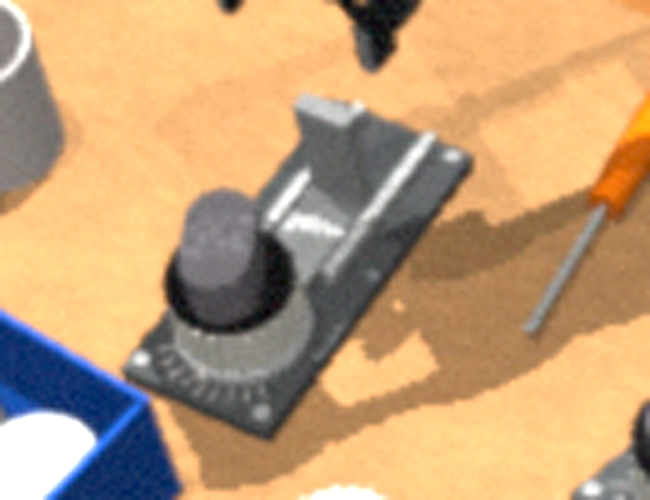

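>>> drive_tool(steps=[[[0,2,20],0],[[0,0,20],0],[[0,0,20],0],[[0,0,15],0],[[0,0,10],0],[[0,0,6],0],[[0,0,0],0],[[0,0,0],0]])

```text
time: 20.15
tool_pos: [0.506, -0.2876, 0.0223]
tcp_rot: [3.141, -0.009, 0.001]
wrist_force: [-1.2, 0.2, 0.1]
width: 1.002
```

```bash
python3 -c "
from h import *
go((506,-287.5,20),-90.5)
im=bot.read_camera('wrist')
cv2.imwrite('pics/w15.png',im[:,:,::-1])
"
```

```text
t 20.15 pos [ 506.  -287.6   22.3] yaw -90.3 tilt [ 0.001 -0.    -1.   ] q6 58 w 1.00
tool delta [ 0.  -0.1  2.3] rows 0.055321228194956336 turn 0.2
F [-1.2  0.2  0.1] T [-0.013  0.003 -0.046]
```

View pics/w15.png

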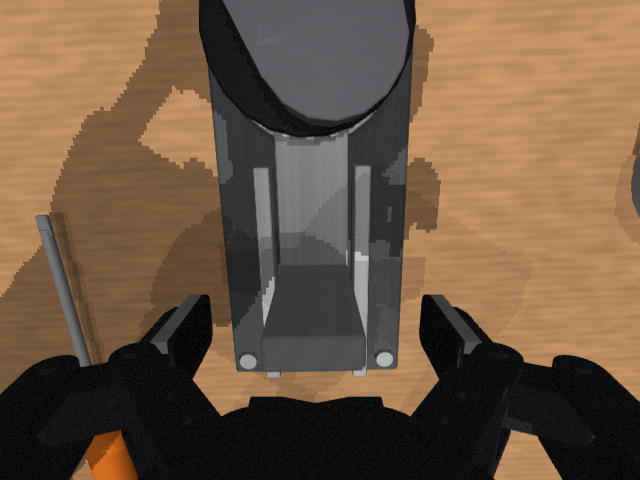

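>>> drive_tool(steps=[[[0,0,0],0],[[0,0,0],0],[[0,0,0],0],[[0,0,0],0],[[0,0,0],0],[[0,0,0],0],[[0,0,0],0],[[0,0,0],0]], jaw=0, force=60)

```text
time: 20.87
tool_pos: [0.5057, -0.2868, 0.0226]
tcp_rot: [-3.141, 0.009, -0.001]
wrist_force: [-1.6, 3.4, 5.6]
width: 0.413
```

>>> drive_tool(steps=[[[-6,0,0],0],[[-8,0,0],0],[[-8,0,0],0],[[-8,0,0],0],[[-8,0,0],0],[[-6,0,0],0],[[0,0,0],0],[[0,0,0],0]])

```text
time: 21.53
tool_pos: [0.4608, -0.2875, 0.0226]
tcp_rot: [3.141, -0.009, -0.0]
wrist_force: [-0.0, 1.4, 7.1]
width: 0.414
```

```bash
python3 -c "
from h import *
go((456,-288,20),-90.5)
im=bot.read_camera('wrist')
cv2.imwrite('pics/w16.png',im[:,:,::-1])
"
```

```text
t 21.53 pos [ 460.8 -287.5   22.6] yaw -90.3 tilt [-0.    -0.001 -1.   ] q6 56 w 0.41
tool delta [-4.8  0.5  2.6] rows 0.1322261824851174 turn 0.2
F [-0.   1.4  7.1] T [0.349 0.009 0.186]
```

View pics/w16.png

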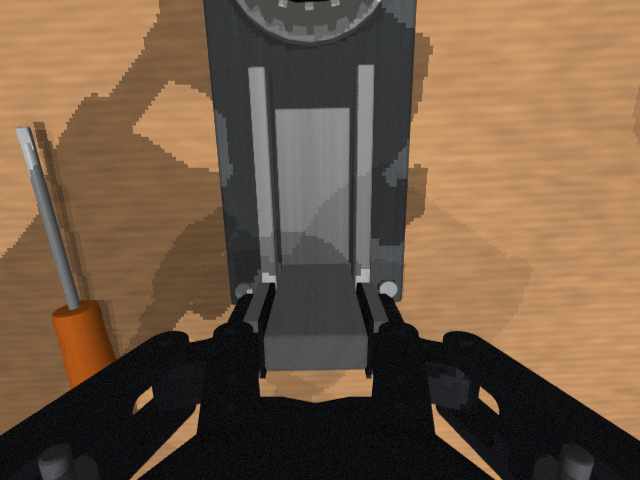

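>>> drive_tool(steps=[[[-2,0,0],0],[[-2,0,0],0],[[-1,0,0],0],[[0,0,0],0]])

```text
time: 21.92
tool_pos: [0.4591, -0.2876, 0.0226]
tcp_rot: [3.14, -0.01, 0.009]
wrist_force: [10.2, 2.3, 1.0]
width: 0.412
```

>>> drive_tool(steps=[[[-1,0,0],0],[[-1,0,0],0],[[-1,0,0],0],[[0,0,0],0],[[0,0,0],0]])

```text
time: 22.33
tool_pos: [0.4591, -0.2876, 0.0227]
tcp_rot: [3.139, -0.011, 0.017]
wrist_force: [20.3, 3.5, -5.1]
width: 0.414
```

>>> drive_tool(steps=[[[4,0,0],0],[[2,0,0],0],[[0,0,0],0]])

```text
time: 22.58
tool_pos: [0.4597, -0.2875, 0.0226]
tcp_rot: [3.141, -0.009, 0.0]
wrist_force: [1.3, 2.5, 7.4]
width: 0.411
```

>>> drive_tool(steps=[[[0,0,0],0],[[0,0,0],0],[[0,0,0],0],[[0,0,0],0],[[0,0,0],0],[[0,0,0],0]], jaw=1)

```text
time: 23.08
tool_pos: [0.459, -0.287, 0.0215]
tcp_rot: [-3.141, 0.01, 0.001]
wrist_force: [-0.6, 0.7, 0.2]
width: 0.999
```

>>> drive_tool(steps=[[[0,0,-10],0],[[0,0,-25],0],[[0,0,-35],0],[[0,0,-35],0],[[0,0,-20],0],[[-30,0,0],0],[[-30,0,0],0],[[0,0,0],0]])

```text
time: 23.75
tool_pos: [0.3954, -0.286, 0.1474]
tcp_rot: [-3.141, 0.01, 0.004]
wrist_force: [-0.2, 0.6, -0.4]
width: 0.998
```

```bash
python3 -c "
from h import *
go((456,-288,20),-90.5)
cv2.imwrite('pics/w17.png',bot.read_camera('wrist')[:,:,::-1])
cv2.imwrite('pics/s17.png',bot.read_camera('scene')[:,:,::-1])
"
```

```text
t 23.75 pos [ 395.4 -286.   147.4] yaw -90.4 tilt [-0.003  0.    -1.   ] q6 52 w 1.00
tool delta [ 60.9   1.6 127.3] rows 3.3839826460842075 turn 0.1
F [-0.2  0.6 -0.4] T [-0.002 -0.003  0.009]
```

View pics/w17.png

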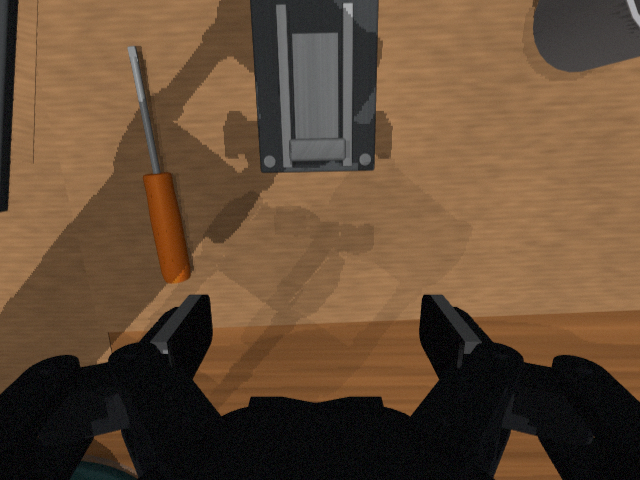

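View pics/s17.png

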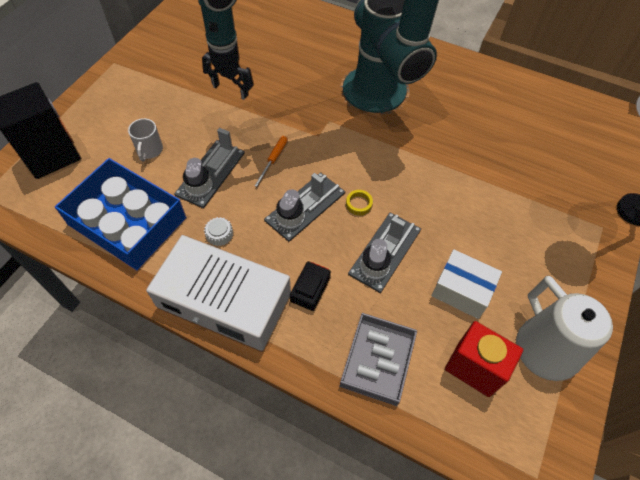

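```bash
python3 -c "
from h import *
ci=bot.camera_info('wrist'); print([np.round(onz(ci,317,r,.094)*1000,1) for r in (139,150,162)])
ct=bot.camera_info('top')
im=bot.read_camera('top')[:,:,::-1]
cv2.imwrite('pics/t18.png',cv2.resize(im[190:320,200:530],None,fx=2.4,fy=2.4))
print(bot.read_state()['time'])
"
```

```text
[array([ 469.6, -289.6,   94. ]), array([ 463. , -289.6,   94. ]), array([ 455.6, -289.5,   94. ])]
23.9
```

View pics/t18.png

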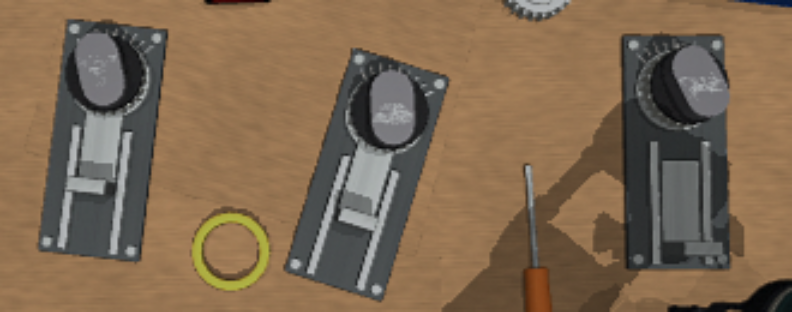

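```bash
python3 -c "
from workcell import bot
print(bot.finish_job())"
```

```text
the job is handed in; nothing more can be done
None
```

I tested all three caps and flagged the loose one, the right-hand station (lowest y), by pulling its slide out to its stop. I handed the job in at about 24 s of the 54 s allowed. No verdict was reported.

**Caps:**

| Station | Twist torque | Slip in housing | Result |
|---|---|---|---|
| Left | 0.28 N m at 0.32 rad, levelling at 0.42 | about 0.34 rad | tight |
| Middle | 0.32 N m at 0.32 rad, levelling at 0.47 | about 0.37 rad | tight |
| Right | only 0.05–0.12 N m | about 0.5 rad | loose |

After release, the right turntable's pointer was back at its middle mark. I judged the left and middle turntables settled from the grip angles, not from a close pointer reading.

**Slide:** The pull stopped dead at the end, with the force rising from 10 to 20 N and no further movement. It travelled about 46.6 mm by the gripper and about 45 mm by the top camera. It had started a few millimetres out, so I take it to be at its 50 mm stop. The other two slides and the loose things look unmoved in the last pictures.

**Disagreements:**
- **Finger length:** The first grasp closed on nothing above the cap. The camera images showed the fingertips about 35 mm behind the reported tool point. I corrected for that from then on, and every later grip closed at the expected width.
- **Tab position:** The two cameras disagreed by about 3 mm on where the right tab stood, which was within the pads' tolerance.

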